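# Seat the filter canister's cap with the seating tool

### The job

The cap of the taller of the two vacuum filter canisters is only started and stands proud. Take the seating tool with the wide round foot from the cork mat, set it upright on the middle of that cap and press straight down until the cap is fully home, then stand the tool upright back on the cork mat and let go.

Things in the scene. Friction and masses are not known exactly. Their poses are not given: they have to be found in the camera images.
- seater: Seating tool upright on the cork mat: white foot disc 60 mm across, 12 mm thick; plain round aluminium stem 28 mm across up to 95 mm above the foot's underside; 0.15 to 0.31 kg. Grip the stem from above, about 70 mm up. Origin: centre of the foot's underside; z up the stem. The tool beside it (110 mm or more away, same stem, narrow 34 mm foot) is not the one to use.
- cap (a joint): How far the cap is pressed in, m: 0 proud (start), 0.012 fully home, its flange down on the canister (hard stop). The snap fit is stiff: it takes a steady push of about 8 to 10 N all the way and stays where it is left, so press until the hard stop is felt.
- cap_top (a point): Centre of the flat top of the black cap (92 mm disc, 6 mm thick), z up; moves down with the cap. Proud: top 84 mm above the bench, a 12 mm white band shows under the disc; home: top at 72 mm. The cap is on a fixed round grey canister, 100 mm across (foot 112 mm). The other canister is broader (128 mm) and lower (48 mm), its cap already home.
- mat: Cork mat fixed flat on the bench, 130 mm (its x) by 240 mm (its y), 4 mm thick. Origin: centre of its underside, on the bench; the tools stand on its top, about 60 mm either side of its middle along its y.
There are look-alikes about, which are no part of the job. What is shaped like the part that bears cap but green is not meant.

How it is judged (in metres and radians):
On the way, in this order (a step that is already met when the one before it is completed fails the run):
1. The seating tool is upright over the middle of the cap (within 18 mm) while the cap is still proud (horizontal distance between seater and cap_top below 0.018 m and angle between seater's own z axis and vertical below 0.2 rad and z of seater in the frame of cap_top below 0.06 m and value of joint cap below 0.006 m).
2. The cap is fully home with the tool standing upright (within 11 degrees) on its middle (within 18 mm) (horizontal distance between seater and cap_top below 0.018 m and angle between seater's own z axis and vertical below 0.2 rad and z of seater in the frame of cap_top below 0.01 m and value of joint cap above 0.009 m), for 0.05 s.
At the end, for the whole second after the job is handed in: The cap is home (pressed in by more than 9 of its 12 mm); the seating tool stands upright (within 8 degrees), at rest, on the cork mat, the centre of its foot within the mat's outline and its underside less than 9 mm above the bench (value of joint cap above 0.009 m and angle between seater's own z axis and vertical below 0.15 rad and x of seater in the frame of mat between -0.065 and 0.065 m and y of seater in the frame of mat between -0.12 and 0.12 m and height (world z) of seater below 0.009 m and linear speed of seater below 0.03 m/s); the robot touches nothing.
It also fails if it takes over 51 s, if anything falls off the work surface, if the arm or the gripper's body presses on something with over 40 N, if the wrist force passes 120 N, or if a joint passes its speed limit or range.

### The arm

A 7-joint arm with a two-finger parallel gripper is mounted at the origin on the work surface. World frame = base frame: x ahead of the robot, y to its left, z up, the work surface at z = 0. Lengths are in mm, angles in rad, forces in N, time in s.
With the tool pointing down it reaches from about 425 to 875 mm from the base axis. Payload 8.4 kg.
Tool frame: the origin (TCP) lies at the very end of the fingers, on their centre line; the grasp point (between the pads) lies 19 mm behind it (robot.hold_point_z is the distance from the TCP to the grasp point, in mm); z points along the fingers, y is the line along which they close (so a half turn about z gives the same grasp; the last joint's range is limited). The gripper opens to 87 mm and grips with 3 to 60 N. Pads are 19 mm wide; open, the fingers measure 117 mm over their backs; the gripper's body (75 mm by 190 mm) begins 51 mm behind the grasp point.
Start: joints at [-1.368, 0.333, 0.04, 1.465, -0.013, 1.343, -0.059], TCP at [193.207, 620.592, 222.546] pointing down, gripper open.
Joint ranges: [-2.58, 2.58], [-0.38, 2.09], [-1.3, 1.39], [0.25, 2.4], [-1.5, 4.64], [0.08, 2.09], [-2.65, 2.65]. Speed limits (rad/s): [2.22, 2.22, 2.79, 2.79, 3.14, 3.14, 3.14].

### API

Orientations are given as a unit quaternion [x, y, z, w].
In Python, from station import robot gives the robot as it stands.
- The arm moves only by the tool step_arm, never from a script. Its arguments are lists of equal length, an entry for each row: "hand": the finger opening in mm, from 0 to 87; "linear": the shift along the tool's x, y, z in units of 25 mm (1.0 is 25 mm), a list of three; "spin": the turn about the tool's z in units of 10 degrees (1.0 is 10 degrees). In form: {"hand": [hand, ...], "linear": [[tx, ty, tz], ...], "spin": [spin, ...]}. A call has 1 to 8 rows; each row is the pose to reach, as a shift and turn from the pose commanded when the call began, along the tool's axes at that moment; what a row does not reach only later rows make up. A row lasts 1/8 s, in which the tool goes at most 62.5 mm and 10.7 degrees, less where a joint would pass 70% of its speed; a pose out of reach is approached as far as the arm can. A call with a gripper value outside its range is refused whole. The fingers move at their own pace and stop on an object; "squeeze" is the grip in N (left out, the last holds). Time passes only in rows, so rows that repeat a pose let the fingers close. It gives the time, the measured TCP pose, the force, the opening and the grip force at its end, in the units of the state.
- robot.get_obs(): the state, without advancing time (a new reading comes with each control period).
- robot.camera(name): name is "side" or "top" or "wrist"; returns a dict with "color" (480x640x3 uint8, red, green, blue), "range_z" (480x640 float32, mm along the optical axis (not along the pixel's ray), 0 where there is no reading), "vertical_fov" (degrees; the focal length in pixels is half the picture's height over the tangent of half this angle, whatever the lens; pixels are square), "cx", "cy" (the principal point, pixels), "position" and "orientation" of the camera in the world. Camera axes: x right, y down, z forward; pixel columns grow to the right and rows downward; lengths in mm; the calibration is good to about 2 mm. A picture is of the moment at which its call begins.
- robot.hand_in(): hands the job in; it is judged then, once.
The state is a dict: "time": time; "q": joint angles; "qvel": joint speeds; "joint_torque": joint torques, N m; "eef_pos": TCP position; "eef_rot": TCP orientation; "contact_force": force on the tool from outside, world axes, zero at the start; "torque": the same for the moment, N m; "finger_gap": finger opening in mm; "finger_force": force on a finger pad.
Only numpy, scipy, OpenCV 4.12 (cv2) and the standard library are available. Lean on these libraries where they do the work, as an engineer would, in place of code of your own. Each camera call takes 0.05 s, during which the arm holds its last target. There are 200 camera calls.

## Working session

There is one attempt and no reset: what is moved stays moved. The work goes in short steps, Python scripts to look and compute and a tool call to move; the robot and the scene stay as the last step left them, time stands still between calls to the robot, and variables do not carry over. Pictures are saved under pics/ and viewed, at most 10 in all, crops included, and the job is handed in when it is done.

Besides the shell and the picture viewer there is one more tool, called after ">>>" as name(argument=value, ...), one argument or row to a line, values as JSON. step_arm: Moves the arm, as the interface text tells. Its arguments: {"type":"object","properties":{"hand":{"type":"array"},"linear":{"type":"array"},"spin":{"type":"array"},"squeeze":{"type":"number"}},"required":["hand","linear","spin"]}

```bash
mkdir -p pics
cat > h.py <<'E'
import numpy as np,cv2
from scipy.spatial.transform import Rotation as R
from station import robot
def cloud(c):
    f=240/np.tan(np.radians(c["vertical_fov"])/2)
    v,u=np.mgrid[:480,:640]; z=c["range_z"]
    p=np.stack([(u-c["cx"])/f*z,(v-c["cy"])/f*z,z],-1)
    return p@R.from_quat(c["orientation"]).as_matrix().T+np.array(c["position"])
def save(c,n): cv2.imwrite(n,c["color"][...,::-1])
E
python3 - <<'E'
from h import *
t=robot.camera("top");s=robot.camera("side")
np.save("top.npy",cloud(t));np.save("side.npy",cloud(s))
save(t,"pics/top.png");save(s,"pics/side.png")
for c in(t,s):print(c["position"],c["orientation"],c["vertical_fov"],c["cx"],c["cy"])
o=robot.get_obs();print(o)
E
```

```text
[ 528.88150969   61.41621245 1108.20352836] [-0.70163988  0.71027824 -0.04375295  0.03594404] 42.901274481168294 326.01995106767623 228.92878304900827
[  87.61542238 -801.60928002  719.8614242 ] [ 0.84171984 -0.22564669  0.13996162 -0.47010852] 43.33962738773374 326.5396390334812 241.44084064825688
{'time': 0.1, 'q': array([-1.36821157,  0.33383238,  0.03985458,  1.4662184 , -0.01339913,
        1.3432954 , -0.05849609]), 'qvel': array([-0.00091501, -0.00094518, -0.00015897, -0.00199839, -0.0005444 ,
       -0.00034673, -0.00125289]), 'joint_torque': array([ 4.28587533e-03, -6.57803249e+01,  1.34028073e+00, -4.04702318e+01,
       -5.97115187e-02,  4.10000584e-02,  8.88927161e-05]), 'eef_pos': array([193.08002842, 620.19867627, 221.73563171]), 'eef_rot': array([ 1.50317550e-01,  9.88637487e-01, -7.41034012e-04, -6.53634874e-05]), 'contact_force': array([0.35428143, 1.30912457, 0.43233252]), 'torque': array([ 0.04752651, -0.00420156, -0.04480394]), 'finger_force': 0.0, 'finger_gap': 87.03578898366861}
```

View pics/top.png

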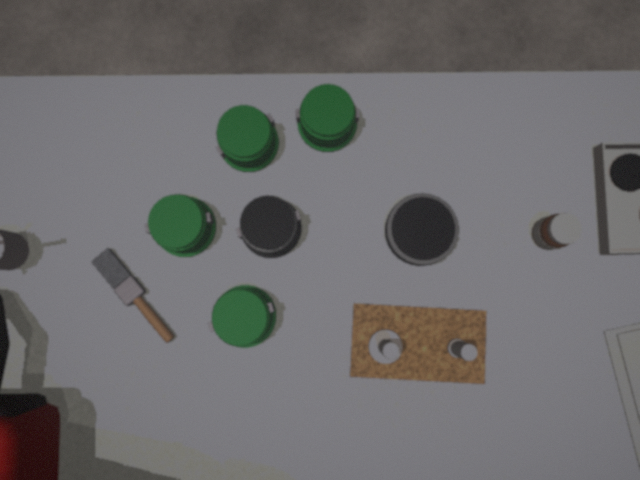

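View pics/side.png

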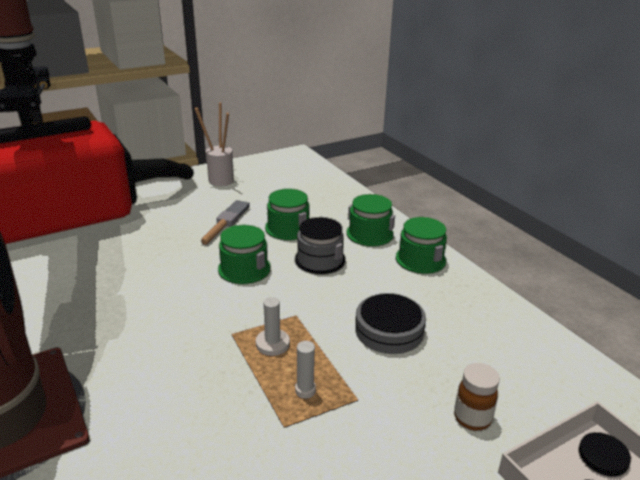

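The top view shows several candidates for the cap:
- The black cap on the tall canister, at (269,224). This is the one to use.
- The broad, low canister at (422,229).
- Green look-alikes at (246,130), (328,112), (180,224) and (243,317).
- A loose black disc in the tray at (629,172).

For the tool, the wide foot is at (386,347), which is the one to take. The narrow-footed tool is at (463,350).

Run:
```python
from h import *
T=np.load("top.npy");S=np.load("side.npy")
it=cv2.imread("pics/top.png")
def fit(P,ctr,zl,zh,r,n):
    m=(P[...,2]>zl)&(P[...,2]<zh)&(np.hypot(P[...,0]-ctr[0],P[...,1]-ctr[1])<r)
    q=P[m]
    if len(q)<5: print(n,"few",len(q));return
    c,rad=cv2.minEnclosingCircle(q[:,:2].astype(np.float32))
    print(n,len(q),"circ",np.round(c,1),round(rad,1),"mean",q.mean(0).round(1),"zmed",np.median(q[:,2]).round(1))
cc=T[224,269];st=T[351,391];print(cc,st,T[229,422],T[350,463+5])
for n,P in(("top",T),("side",S)):
    fit(P,cc,76,92,60,n+" cap");fit(P,st,85,106,30,n+" stemtop");fit(P,st,30,80,25,n+" stem");fit(P,st,11,22,45,n+" foot")
    fit(P,T[350,468],85,106,30,n+" narrow stemtop")
m=cv2.inRange(cv2.cvtColor(it,cv2.COLOR_BGR2HSV),(5,80,60),(25,255,255))
cs=max(cv2.findContours(m,0,2)[0],key=cv2.contourArea);b=cv2.boxPoints(cv2.minAreaRect(cs));print(b)
for p in b:
    print(T[int(np.clip(p[1],0,479)),int(p[0])].round(1))
c=np.hstack([cv2.resize(it[180:280,215:325],(400,364)),cv2.resize(it[295:395,340:450],(400,364))])
cv2.imwrite("pics/crop.png",c)
o=robot.get_obs();print(R.from_quat(o["eef_rot"]).as_matrix().round(3))
```

```text
[654.61613154 145.66848725  81.38298919] [441.71356878 -53.95250247  96.71866925] [ 646.89902438 -119.1752019    47.08998911] [ 441.86328572 -179.19491473   99.81282891]
top cap 2290 circ [658.9 148.5] 46.1 mean [658.4 148.1  83.9] zmed 83.9
top stemtop 238 circ [443.8 -53.5] 13.8 mean [444.  -53.2  98.1] zmed 98.5
top stem 56 circ [444.7 -51.9] 13.7 mean [449.8 -45.1  54.7] zmed 54.6
top foot 590 circ [444.  -54.1] 29.9 mean [446.3 -51.   15.9] zmed 15.9
top narrow stemtop 256 circ [ 439.5 -181.3] 14.1 mean [ 439.7 -180.    97.9] zmed 98.3
side cap 807 circ [654.7 146.6] 48.8 mean [652.6 144.   84. ] zmed 84.1
side stemtop 227 circ [440.7 -53.6] 16.2 mean [438.2 -58.4  95.8] zmed 97.7
side stem 356 circ [438.4 -56. ] 15.1 mean [435.6 -63.3  55.2] zmed 55.3
side foot 477 circ [438.8 -55.7] 31.5 mean [436.4 -62.3  16.2] zmed 16.2
side narrow stemtop 286 circ [ 436.4 -181.8] 15.6 mean [ 433.7 -185.6   96. ] zmed 97.9
[[350.08923 375.3939 ]
 [354.0708  303.72617]
 [486.93848 311.1077 ]
 [482.9569  382.77542]]
[392.9   9.2   3.9]
[ 5.194e+02 -2.000e-01  3.400e+00]
[ 502.2 -236.6    6.2]
[ 377.3 -225.     3.3]
[[-0.955  0.297 -0.   ]
 [ 0.297  0.955 -0.001]
 [-0.    -0.001 -1.   ]]
```

View pics/crop.png

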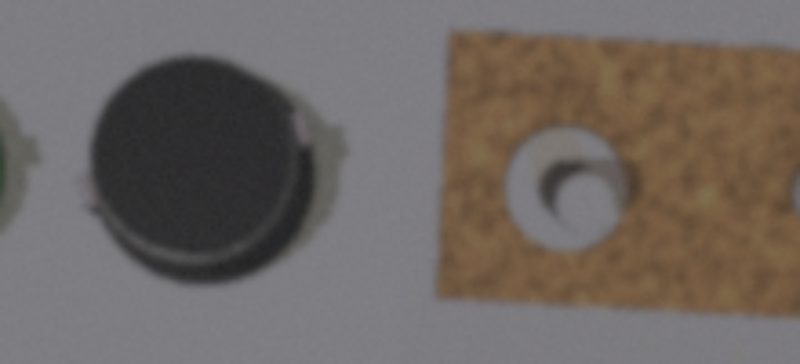

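The left crop shows the black cap with its white band visible, so it is still proud. The right crop shows the wide white foot. Cap is at about (658,148) and tool at about (443,-54). I'll move in via a waypoint that stays clear of the base.

```bash
cat >> h.py <<'E'
def to(*tgts):
    o=robot.get_obs();M=R.from_quat(o["eef_rot"])
    for t in tgts: print("units",(M.inv().apply(np.array(t)-o["eef_pos"])/25).round(2))
E
python3 -c "
from h import *
to((480,400,222),(490,150,200),(443,-54,160))"
```

```text
units [-13.58  -5.    -0.  ]
units [-16.93 -14.43   0.89]
units [-17.56 -22.77   2.5 ]
```

>>> step_arm(
  hand=[87,87,87,87,87,87,87,87],
  linear=[
    [-2.3,-0.8,0],
    [-4.5,-1.7,0],
    [-6.8,-2.5,0],
    [-9.1,-3.3,0],
    [-11.3,-4.2,0],
    [-13.6,-5,0],
    [-14.5,-7.4,0],
    [-15.3,-9.7,0],
  ],
  spin=[0,0,0,0,0,0,0,0],
)

```text
time: 1.1
eef_pos: [486.7, 273.0, 221.7]
eef_rot: [0.151, 0.989, -0.001, -0.0]
contact_force: [1.2, -0.8, 0.7]
finger_gap: 87.4
finger_force: 0.0
```

```bash
python3 -c "
from h import *
o=robot.get_obs();print(o['time'],o['eef_pos'],o['q'])
to((490,150,200),(443,-54,160))"
```

```text
1.1 [486.65082017 272.99593391 221.73186746] [-0.84310673  0.14569419  0.28080823  1.70541742 -0.04117394  1.29759108
  0.71418825]
units [-1.59 -4.66  0.87]
units [ -2.23 -13.     2.49]
```

>>> step_arm(
  hand=[87,87,87,87,87,87,87,87],
  linear=[
    [-0.8,-2.3,0.3],
    [-1.6,-4.6,0.6],
    [-1.8,-7,0.9],
    [-2,-9.2,1.4],
    [-2.2,-11.3,2],
    [-2.2,-13,2.5],
    [-2.2,-13,2.5],
    [-2.2,-13,2.5],
  ],
  spin=[0,0,0,0,0,0,0,0],
)

```text
time: 2.1
eef_pos: [442.4, -50.7, 160.2]
eef_rot: [0.15, 0.989, 0.0, 0.0]
contact_force: [-0.6, 0.4, 0.0]
finger_gap: 86.9
finger_force: 0.0
```

```bash
python3 -c "
from h import *
c=robot.camera('wrist');P=cloud(c);save(c,'pics/w1.png')
for zl,zh,r,n in((88,106,28,'top'),(11,22,45,'foot')):
    m=(P[...,2]>zl)&(P[...,2]<zh)&(np.hypot(P[...,0]-443,P[...,1]+54)<r);q=P[m]
    print(n,len(q)); 
    if len(q)>5: print(cv2.minEnclosingCircle(q[:,:2].astype(np.float32)),q.mean(0))
o=robot.get_obs();print(o['time'],o['eef_pos'],o['q'])
to((443,-54,55))"
```

```text
top 1237
((440.20562744140625, -53.494728088378906), 13.880172729492188) [438.79835888 -53.01658035  98.13620463]
foot 1841
((440.294189453125, -53.48004913330078), 29.943567276000977) [432.50650179 -50.96673918  15.89837659]
2.15 [442.62582186 -50.26374628 160.27854316] [-0.54185005 -0.07371412  0.53924578  2.04298326  0.0411005   1.16189319
  1.2501137 ]
units [-0.06 -0.14  4.21]
```

View pics/w1.png

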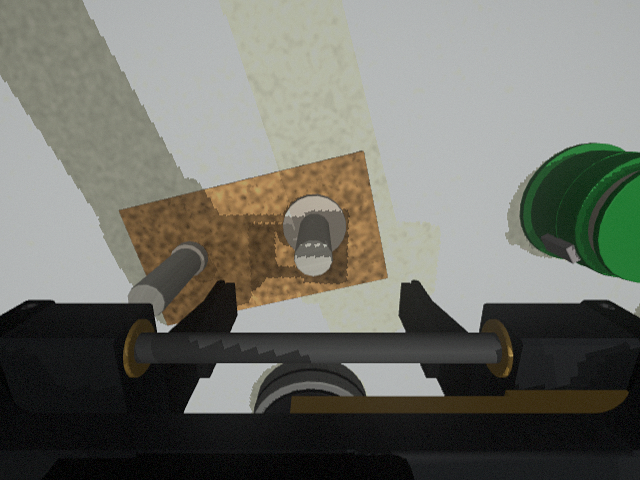

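The fingers straddle the wide-foot stem at (313,255). The narrow tool at (160,280) lies outside the left finger. I'll descend now.

>>> step_arm(
  hand=[87,87,87,87,87,87,87],
  linear=[
    [0,-0.05,0.8],
    [0,-0.1,1.6],
    [0,-0.1,2.4],
    [0,-0.1,3.2],
    [0,-0.1,4],
    [0,-0.1,4.2],
    [0,-0.1,4.2],
  ],
  spin=[0,0,0,0,0,0,0],
)

```text
time: 3.02
eef_pos: [441.8, -53.2, 55.3]
eef_rot: [0.15, 0.989, -0.0, -0.0]
contact_force: [0.1, -0.0, 0.5]
finger_gap: 86.9
finger_force: 0.0
```

>>> step_arm(
  hand=[60,40,24,20,20,20,20,20],
  linear=[
    [0,0,0],
    [0,0,0],
    [0,0,0],
    [0,0,0],
    [0,0,0],
    [0,0,0],
    [0,0,0],
    [0,0,0],
  ],
  spin=[0,0,0,0,0,0,0,0],
  squeeze=50,
)

```text
time: 4.03
eef_pos: [441.5, -53.7, 55.1]
eef_rot: [0.15, 0.989, -0.0, -0.0]
contact_force: [0.0, 0.4, -0.6]
finger_gap: 27.3
finger_force: 50.0
```

>>> step_arm(
  hand=[20,20,20,20,20,20,20],
  linear=[
    [0,0,-0.3],
    [0,0,-1.2],
    [0,0,-2.3],
    [0,0,-3.4],
    [0,0,-4.4],
    [0,0,-4.8],
    [0,0,-4.8],
  ],
  spin=[0,0,0,0,0,0,0],
)

```text
time: 4.9
eef_pos: [441.6, -53.7, 175.3]
eef_rot: [0.15, 0.989, 0.0, 0.0]
contact_force: [0.6, 0.6, -1.6]
finger_gap: 27.1
finger_force: 50.0
```

```bash
python3 -c "
from h import *
to((657.5,147.8,175))
c=robot.camera('side');P=cloud(c)
e=robot.get_obs()['eef_pos'];print(e)
m=(P[...,2]>e[2]-60)&(P[...,2]<e[2]+5)&(np.hypot(P[...,0]-e[0],P[...,1]-e[1])<45);q=P[m];print(len(q),np.percentile(q[:,2],[0.5,5]))
w=q[q[:,2]<e[2]-34];print(w.mean(0),cv2.minEnclosingCircle(w[:,:2].astype(np.float32)))
"
```

```text
units [-5.85 10.26  0.02]
[441.19876879 -53.67565531 174.5492853 ]
862 [124.6181964  127.40218815]
[435.01499881 -64.87251714 134.54014145] ((438.98931884765625, -55.899288177490234), 30.882122039794922)
```

>>> step_arm(
  hand=[20,20,20,20,20,20,20,20],
  linear=[
    [-0.4,0.7,0],
    [-1.3,2.3,0],
    [-2.4,4.2,0],
    [-3.5,6.1,0],
    [-4.6,8,0],
    [-5.5,9.6,0],
    [-5.8,10.2,0],
    [-5.8,10.2,0],
  ],
  spin=[0,0,0,0,0,0,0,0],
)

```text
time: 5.95
eef_pos: [655.8, 148.9, 172.5]
eef_rot: [0.149, 0.989, -0.001, -0.001]
contact_force: [0.3, -0.0, -2.3]
finger_gap: 26.9
finger_force: 50.0
```

```bash
python3 -c "
from h import *
e=robot.get_obs()['eef_pos'];print(e)
for n in('side','top','wrist'):
  c=robot.camera(n);P=cloud(c);save(c,'pics/c_%s.png'%n)
  d=np.hypot(P[...,0]-657,P[...,1]-148)
  for l,h,k in((76,92,'cap'),(113,138,'foot'),(150,250,'x')):
    q=P[(P[...,2]>l)&(P[...,2]<h)&(d<58)]
    if len(q)>20 and k!='x': print(n,k,len(q),cv2.minEnclosingCircle(q[:,:2].astype(np.float32)),q[:,2].min())
to((657.5,147.8,147),(657.5,147.8,137))
"
```

```text
[655.77977583 148.88649491 172.48805948]
side cap 795 ((656.3294067382812, 144.71119689941406), 49.044986724853516) 76.723635456652
side foot 342 ((652.502685546875, 147.4768829345703), 32.06285858154297) 120.45866225351313
wrist cap 4553 ((655.854736328125, 148.56541442871094), 46.003761291503906) 79.05081376932844
wrist foot 3495 ((653.6002197265625, 146.52822875976562), 29.768760681152344) 123.1462342415152
units [-0.06  0.1   1.09]
units [-0.07  0.1   1.49]
```

View pics/c_side.png

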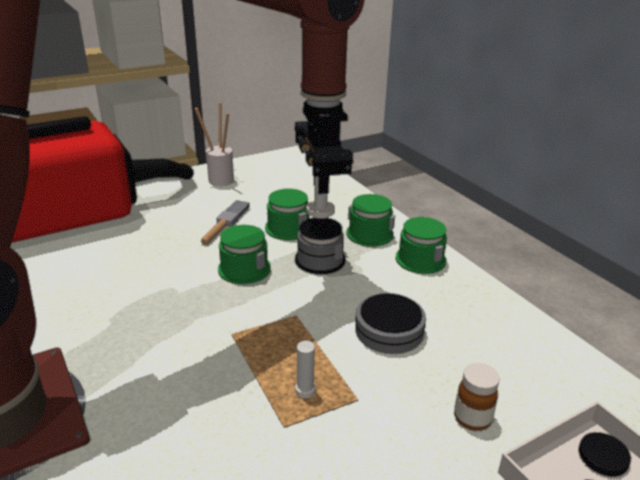

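The tool hangs upright over the black cap at (322,215). The wrist view puts it 2–3 mm off centre. I'll correct that and descend to just above the cap.

>>> step_arm(
  hand=[20,20,20,20,20],
  linear=[
    [-0.06,0.06,0.4],
    [-0.06,0.06,0.8],
    [-0.06,0.06,1.2],
    [-0.06,0.06,1.3],
    [-0.06,0.06,1.3],
  ],
  spin=[0,0,0,0,0],
)

```text
time: 6.72
eef_pos: [657.6, 147.6, 142.4]
eef_rot: [0.15, 0.989, -0.0, -0.0]
contact_force: [0.4, 0.0, -1.8]
finger_gap: 27.1
finger_force: 50.0
```

>>> step_arm(
  hand=[20,20,20,20,20,20,20,20],
  linear=[
    [0,0,0.06],
    [0,0,0.12],
    [0,0,0.18],
    [0,0,0.24],
    [0,0,0.3],
    [0,0,0.36],
    [0,0,0.42],
    [0,0,0.48],
  ],
  spin=[0,0,0,0,0,0,0,0],
)

```text
time: 7.72
eef_pos: [657.8, 147.7, 131.5]
eef_rot: [0.15, 0.989, 0.0, 0.0]
contact_force: [-3.3, -0.4, 6.0]
finger_gap: 27.2
finger_force: 50.0
```

>>> step_arm(
  hand=[20,20,20,20,20,20],
  linear=[
    [0,0,0.06],
    [0,0,0.12],
    [0,0,0.18],
    [0,0,0.24],
    [0,0,0.3],
    [0,0,0.3],
  ],
  spin=[0,0,0,0,0,0],
)

```text
time: 8.48
eef_pos: [657.7, 147.7, 123.8]
eef_rot: [0.15, 0.989, 0.0, 0.0]
contact_force: [-2.0, 0.1, 4.7]
finger_gap: 27.6
finger_force: 50.0
```

>>> step_arm(
  hand=[20,20,20,20],
  linear=[
    [0,0,0.06],
    [0,0,0.12],
    [0,0,0.16],
    [0,0,0.16],
  ],
  spin=[0,0,0,0],
)

```text
time: 8.98
eef_pos: [658.2, 147.6, 122.9]
eef_rot: [0.15, 0.989, 0.001, 0.001]
contact_force: [-11.3, -2.2, 26.4]
finger_gap: 27.0
finger_force: 50.0
```

Force jumped to 26 N at z = 123, so the hard stop has been reached. Lifting and checking.

>>> step_arm(
  hand=[20,20,20,20,20,20],
  linear=[
    [0,0,-0.2],
    [0,0,-0.6],
    [0,0,-1.2],
    [0,0,-1.8],
    [0,0,-2.2],
    [0,0,-2.2],
  ],
  spin=[0,0,0,0,0,0],
)

```text
time: 9.72
eef_pos: [658.2, 147.8, 175.2]
eef_rot: [0.15, 0.989, 0.0, 0.001]
contact_force: [-1.2, -0.2, -2.0]
finger_gap: 27.4
finger_force: 50.0
```

```bash
python3 -c "
from h import *
e=robot.get_obs()['eef_pos'];print(e)
for n in('side','wrist'):
  c=robot.camera(n);P=cloud(c);save(c,'pics/d_%s.png'%n)
  d=np.hypot(P[...,0]-657,P[...,1]-148)
  q=P[(P[...,2]>60)&(P[...,2]<95)&(d<38)];print(n,'capz',np.median(q[:,2]))
  q=P[(P[...,2]>e[2]-60)&(P[...,2]<e[2]-34)&(d<50)];print(cv2.minEnclosingCircle(q[:,:2].astype(np.float32)),np.percentile(q[:,2],[1,50]))
to((441.5,-53.7,175))
"
```

```text
[658.18007197 147.75302399 175.22792923]
side capz 72.16414042725421
((655.820556640625, 145.60780334472656), 33.185096740722656) [124.51431785 135.56296503]
wrist capz 71.90534343573648
((656.2899780273438, 148.01138305664062), 29.712167739868164) [125.78820415 134.97322311]
units [  5.85 -10.26  -0.05]
```

View pics/d_wrist.png

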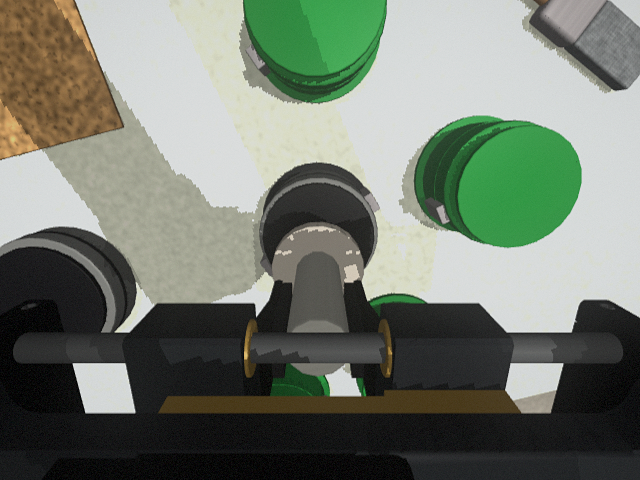

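The cap top now reads 72 mm, so it is home, and the tool is still held straight between the fingers at (318,290). Returning it to the mat.

>>> step_arm(
  hand=[20,20,20,20,20,20,20,20],
  linear=[
    [0.4,-0.7,0],
    [1.3,-2.3,0],
    [2.4,-4.2,0],
    [3.5,-6.1,0],
    [4.6,-8,0],
    [5.5,-9.6,0],
    [5.8,-10.2,0],
    [5.8,-10.2,0],
  ],
  spin=[0,0,0,0,0,0,0,0],
)

```text
time: 10.82
eef_pos: [443.2, -52.9, 174.1]
eef_rot: [0.151, 0.989, 0.0, 0.0]
contact_force: [0.1, 0.4, -0.9]
finger_gap: 27.3
finger_force: 50.0
```

>>> step_arm(
  hand=[20,20,20,20,20,20,20,20],
  linear=[
    [0,0,0.6],
    [0,0,1.6],
    [0,0,2.6],
    [0,0,3.5],
    [0,0,4.1],
    [0,0,4.4],
    [0,0,4.5],
    [0,0,4.5],
  ],
  spin=[0,0,0,0,0,0,0,0],
)

```text
time: 11.82
eef_pos: [443.7, -52.7, 61.9]
eef_rot: [0.15, 0.989, 0.0, 0.0]
contact_force: [-0.1, -0.5, -0.8]
finger_gap: 27.3
finger_force: 50.0
```

>>> step_arm(
  hand=[20,20,20,20,20,20],
  linear=[
    [0,0,0.06],
    [0,0,0.12],
    [0,0,0.18],
    [0,0,0.24],
    [0,0,0.27],
    [0,0,0.27],
  ],
  spin=[0,0,0,0,0,0],
)

```text
time: 12.58
eef_pos: [443.4, -52.7, 55.0]
eef_rot: [0.15, 0.989, 0.0, -0.0]
contact_force: [-2.1, -0.7, 4.7]
finger_gap: 27.1
finger_force: 50.0
```

Touchdown: force rose by about 6 N. Releasing gently, then retreating straight up.

>>> step_arm(
  hand=[28,32,40,60,87,87,87,87],
  linear=[
    [0,0,0],
    [0,0,0],
    [0,0,0],
    [0,0,0],
    [0,0,0],
    [0,0,0],
    [0,0,0],
    [0,0,0],
  ],
  spin=[0,0,0,0,0,0,0,0],
  squeeze=5,
)

```text
time: 13.58
eef_pos: [443.4, -52.7, 54.8]
eef_rot: [0.15, 0.989, -0.0, -0.0]
contact_force: [-0.0, -0.5, 0.4]
finger_gap: 81.4
finger_force: 0.0
```

>>> step_arm(
  hand=[87,87,87,87,87,87,87,87],
  linear=[
    [0,0,-0.4],
    [0,0,-1.2],
    [0,0,-2.2],
    [0,0,-3.2],
    [0,0,-4.2],
    [0,0,-5],
    [0,0,-5],
    [0,0,-5],
  ],
  spin=[0,0,0,0,0,0,0,0],
)

```text
time: 14.58
eef_pos: [443.1, -52.7, 179.4]
eef_rot: [0.15, 0.989, -0.0, -0.0]
contact_force: [0.1, -0.1, -0.3]
finger_gap: 86.9
finger_force: 0.0
```

```bash
python3 -c "
from h import *
c=robot.camera('side');P=cloud(c);save(c,'pics/e.png')
d=np.hypot(P[...,0]-442,P[...,1]+53)
for l,h,r in((88,106,28),(11,22,45)):
    q=P[(P[...,2]>l)&(P[...,2]<h)&(d<r)];print(len(q),cv2.minEnclosingCircle(q[:,:2].astype(np.float32)),np.median(q[:,2]))
q=P[(P[...,2]>60)&(P[...,2]<95)&(np.hypot(P[...,0]-657,P[...,1]-148)<38)];print('cap',np.median(q[:,2]))
"
```

```text
207 ((441.7610168457031, -54.791221618652344), 14.825672149658203) 98.16622088959025
469 ((441.6311950683594, -52.943782806396484), 31.771265029907227) 16.152611658768365
cap 72.22633941164355
```

View pics/e.png

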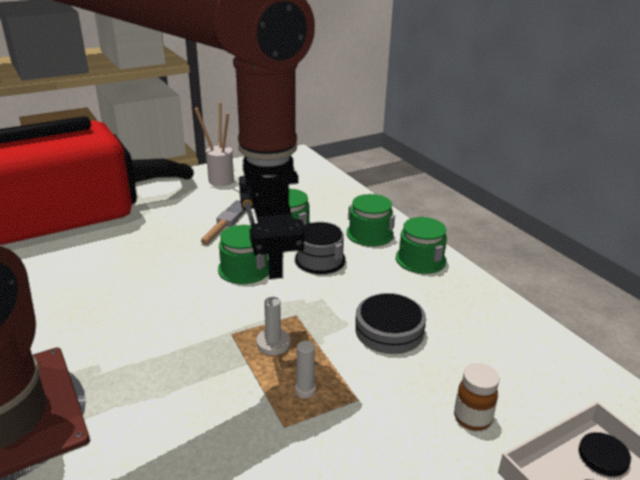

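The tool stands upright on the mat at (272,335), the gripper is clear above it, and the cap is home.

```bash
python3 -c "
from station import robot
print(robot.hand_in())"
```

```text
the job is handed in; nothing more can be done
None
```

The cap of the taller canister is pressed fully home (its top measured at 72 mm), the wide-foot seating tool stands upright back on the cork mat, and the job is handed in; no verdict was returned.

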